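# Load the vial case, shut it and hold it up level

### The arm

A 7-joint arm with a two-finger parallel gripper is mounted at the origin on the work surface. World frame = base frame: x ahead of the robot, y to its left, z up, the work surface at z = 0. Lengths are in m, angles in degrees, forces in N, time in s.
With the tool pointing down it reaches from about 0.425 to 0.95 m from the base axis. Payload 16.7 kg.
Tool frame: the origin (TCP) lies between the finger pads; the fingertips stand 22 mm ahead of it and the grasp point (between the pads) lies 3 mm ahead of it; z points along the fingers, x is the direction in which the jaws open and shut, and the axes are right-handed (so a half turn about z gives the same grasp; the last joint's range is limited). The gripper opens to 94 mm and grips with 3 to 60 N. Pads are 16 mm wide; open, the fingers measure 119 mm over their backs; the gripper's body (75 mm by 177 mm) begins 78 mm behind the grasp point.
Start: joints at [62.825, 24.414, 4.234, 92.017, -1.954, 63.644, -3.845], TCP at [0.215, -0.64, 0.227] pointing down, gripper open.
Joint ranges: [-163.25, 163.25], [-28.42, 122.38], [-70.27, 78.77], [12.13, 141.07], [-58.53, 238.53], [9.26, 117.41], [-156.51, 156.51]. Speed limits (degrees/s): [108.29, 108.29, 136.94, 136.94, 172.46, 172.46, 172.46].

### API

Orientations are given as [roll, pitch, yaw] about the fixed x, y, z axes, in that order (R = Rz(yaw) Ry(pitch) Rx(roll)).
In Python, from rig import sensors, vision, workorder gives the robot as it stands.
- The arm moves only by the tool play_rows, never from a script. Its argument "motion" is a list of rows, each an object with "travel": the shift along the tool's x, y, z in m, a list of three; "spin": the turn about the tool's z in degrees; "fingers": the opening, from 0 (shut) to 1 (fully open). A call has 1 to 20 rows; each row shifts and turns the commanded pose from where the row before left it, along the tool's axes as they then stand; what a row does not reach is not made up. A row lasts 1/8 s, in which the tool goes at most 62.5 mm and 10.7 degrees, less where a joint would pass 70% of its speed; a pose out of reach is approached as far as the arm can. A call is refused whole if a number of a shift passes 0.0625 or a number of a turn 10.7, either way. A call with a gripper value outside its range is refused whole. The fingers move at their own pace and stop on an object; "force" is the grip in N (left out, the last holds). Time passes only in rows, so rows that do not move let the fingers close. It gives the time, the measured TCP pose, the force and the opening at its end, in the units of the state.
- sensors.read_state(): the state, without advancing time (a new reading comes with each control period).
- vision.snapshot(name): name is "scene" or "top" or "wrist"; returns the picture (420x560x3 uint8, blue, green, red); there is no depth.
- vision.calibration(name): a dict with "camera_matrix" (3x3 intrinsics, pixels), "position" and "attitude" of the camera in the world. Camera axes: x right, y up, looking along -z (the intrinsics and any distortion apply to the point x, -y, -z); pixel columns grow to the right and rows downward; lengths in m; the calibration is good to about 2 mm. A picture is of the moment at which its call begins: read the wrist's pose just before it. calibration takes no time and is no camera call; for the wrist camera it gives the pose at the moment of the call.
- workorder.finish_job(): hands the job in, once; it reports no verdict.
The state is a dict: "time_s": time; "joints": joint angles; "qd": joint speeds; "joint_efforts": joint torques, N m; "ee_pos": TCP position; "ee_rot": TCP orientation; "ft_force": force on the tool from outside, world axes, zero at the start; "wrist_torque": the same for the moment, N m; "opening": finger opening in m.
Only numpy, scipy, OpenCV 4.12 (cv2) and the standard library are available. Lean on these libraries where they do the work, as an engineer would, in place of code of your own. Each camera call takes 0.05 s, during which the arm holds its last target. There are 200 camera calls.

### The job

Stand the amber vial with the red cap upright in the empty pocket of the blue carry case's open drawer and let go of it, then push the drawer fully shut while the case stands on the table. Then lift the case by its black top handle, hold it level and still with its underside well over 10 cm above the middle of the table, touching no other bottle, and finish while still holding it there. Never tip the vial or the case over, and do not shift any of the other bottles.

Things in the scene. Friction and masses are not known exactly. Their poses are not given: they have to be found in the camera images.
- vial_red: The vial to load: amber, red cap, pale label; round, 32 diameter, 62 tall in all (cap 28 diameter, topmost 15), 35 to 70 g, standing upright in an irregular row with two other small vials (places swap; centres at least 80 apart). Origin at the centre of its underside, z up its axis.
- case: Loose blue carry case, a hollow box 160 deep (x) x 140 wide (y) x 88 tall (144 with its arched black handle). Origin at the centre of its underside, z up; the front, with the drawer, looks along its own -x, roughly to the robot's left (world +y). With its drawer 0.5 to 0.75 kg, nearly balanced under the handle once the drawer is shut.
- drawer (a joint): The case's one drawer, opening along the case's -x: 0 = shut, 0.11 m = fully out; starts 0.085 to 0.105 out. About 1.2 N of friction, stays where left; pushed harder than about 3 N at its stop, the case slides on the table. Inside width 118, side walls 34 and foam insert 32 above the case's underside. Two white-capped vials behind the pocket are part of it.
- pocket (a point): Centre of the floor of the empty pocket in the drawer's dark foam, moving with the drawer, 10 above the case's underside. Pocket 44 x 44 along the case's x and y, 22 deep. 28 behind the inner face of the front panel; with the drawer shut, 44 ahead of the case's middle. Axes as the case's. Fingers have more room to open along the case's y than its x.
- drawer_pull (a point): Middle of the outer face of the drawer's black pull bar, 50 above the case's underside; bar 60 wide (along the case's y), 12 tall, 12 out from the white front panel (130 wide, from 8 to 80 above the underside). Moves with the drawer; push here along the case's +x to shut it. Axes as the case's.
- handle (a point): Centre of the case's handle bar, 134 above the case's underside, over its middle. Bar 104 long along the case's y, 18 thick along its x, 20 tall, flat sides; 36 of free room between bar and case top. Axes are those of the case.
- vial_black: Small amber vial with a black cap, same size as the red-capped one; upright; origin at the centre of its underside, z up its axis. A bystander: leave it alone.
- vial_blue: Small white vial with a blue cap, same size as the red-capped one; upright; origin at the centre of its underside, z up its axis. A bystander: leave it alone.
- jug: White bottle, yellow cap, 90 diameter, 190 tall, in the back row; upright; origin at the centre of its underside, z up its axis. A bystander: leave it alone.
- paint_tin: Steel paint tin, 100 diameter, 120 tall, in the back row; upright; origin at the centre of its underside, z up its axis. A bystander: leave it alone.
- aerosol: Blue spray can, red cap, 64 diameter, 200 tall, in the back row; upright; origin at the centre of its underside, z up its axis. A bystander: leave it alone.
- amber_bottle: Amber bottle, black cap, 72 diameter, 150 tall, on the robot's right; upright; origin at the centre of its underside, z up its axis. A bystander: leave it alone.
- white_bottle: White bottle, blue cap, 68 diameter, 130 tall, on the robot's right; upright; origin at the centre of its underside, z up its axis. A bystander: leave it alone.
There are look-alikes about, which are no part of the job. What is shaped like the vial_red but green or purple is not meant.

How it is judged (in metres and radians):
On the way, in this order (a step that is already met when the one before it is completed fails the run):
1. the red-capped amber vial stands in the pocket of the open drawer, released (distance between vial_red and pocket below 0.013 m and angle between vial_red's own z axis and vertical below 0.2 rad and value of joint drawer above 0.05 m and contact force between the fingers and vial_red below 0.05 N and height (world z) of case below 0.01 m), for 0.2 s.
2. the drawer is shut with the vial in it, the case still on the table (distance between vial_red and pocket below 0.013 m and angle between vial_red's own z axis and vertical below 0.2 rad and value of joint drawer below 0.008 m and height (world z) of case below 0.01 m and angle between case's own z axis and vertical below 0.05 rad), for 0.2 s.
3. the case is held level more than 10 cm up, drawer shut (height (world z) of case above 0.1 m and angle between case's own z axis and vertical below 0.12 rad and value of joint drawer below 0.008 m and distance between vial_red and pocket below 0.013 m and angle between vial_red's own z axis and vertical below 0.2 rad and linear speed of case below 0.03 m/s and angular speed of case below 0.15 rad/s and contact force between the fingers and case above 3 N), for 0.5 s.
At the end, for the whole second after the job is handed in: Fingers hold the case (over 3 N), underside over 10 cm up, tilt under 0.12 rad, under 0.03 m/s and 0.15 rad/s, touching no bystander, over the middle (y within 0.42 m, x under 0.8); drawer within 8 mm of shut; vial within 13 mm of the pocket floor's centre, upright within 0.2 rad (all of step 3 and contact force between case and vial_black below 0.3 N and contact force between case and vial_blue below 0.3 N and contact force between case and jug below 0.3 N and contact force between case and paint_tin below 0.3 N and contact force between case and aerosol below 0.3 N and contact force between case and amber_bottle below 0.3 N and contact force between case and white_bottle below 0.3 N and world y of case between -0.42 and 0.42 m and world x of case below 0.8 m); the arm keeps its last pose, push and grip.
It fails at once if a bystanding bottle or vial is moved more than 3 cm or tipped (distance of any of vial_black, vial_blue, jug, paint_tin, aerosol, amber_bottle, white_bottle from where it was at the start of the episode above 0.03 m or angle between any of vial_black, vial_blue, jug, paint_tin, aerosol, amber_bottle, white_bottle's own z axis and vertical above 0.5 rad).
It fails at once if the red-capped vial is tipped over (angle between vial_red's own z axis and vertical above 0.8 rad).
It fails at once if the case is tipped (angle between case's own z axis and vertical above 0.4 rad).
It also fails if it takes over 64 s, if anything falls off the work surface, if the arm or the gripper's body presses on something with over 40 N, if the wrist force passes 120 N, or if a joint passes its speed limit or range.

## Working session

There is one attempt and no reset: what is moved stays moved. The work goes in short steps, Python scripts to look and compute and a tool call to move; the robot and the scene stay as the last step left them, time stands still between calls to the robot, and variables do not carry over. Pictures are saved under pics/ and viewed, about 8 in all and at most 12, crops included, and the job is handed in when it is done.

Besides the shell and the picture viewer there is one more tool, called after ">>>" as name(argument=value, ...), one argument or row to a line, values as JSON. play_rows: Moves the arm, as the interface text tells. Its arguments: {"type":"object","properties":{"motion":{"type":"array"},"force":{"type":"number"}},"required":["motion"]}

```bash
ls; mkdir -p pics; cat > h.py <<'E'
import numpy as np, cv2
from rig import sensors, vision, workorder
from scipy.spatial.transform import Rotation as R
def snap(n,f):
    c=vision.calibration(n); im=vision.snapshot(n); cv2.imwrite('pics/'+f,im); return im,c
E
python3 - <<'E'
from h import *
s=sensors.read_state(); print(s)
for n in ('top','scene'):
    im,c=snap(n,n+'0.png'); print(n,c)
E
```

```text
pics
{'time_s': 0.0, 'joints': array([62.82335815, 24.4511669 ,  4.23023639, 92.05319143, -1.95344428,
       63.64441386, -3.84504643]), 'qd': array([-0.02041299, -0.03027657, -0.01043535, -0.00738087, -0.03237932,
        0.06071716, -0.04541077]), 'joint_efforts': array([-7.79181173e-04, -9.35852480e+01,  3.66631441e+00, -4.54198408e+01,
       -4.87418461e-02,  2.02472083e-02,  1.10996555e-04]), 'ee_pos': array([ 0.21526271, -0.63930211,  0.22675007]), 'ee_rot': array([ 1.79994378e+02,  7.64393170e-02, -7.13902765e+01]), 'ft_force': array([ 0.4953158 , -0.93382853, -0.61540068]), 'wrist_torque': array([-0.00394438,  0.03756084, -0.01876252]), 'opening': 0.09405002156663511}
top {'camera_matrix': array([[404.36612269,   0.        , 276.71113432],
       [  0.        , 404.36612269, 208.65846981],
       [  0.        ,   0.        ,   1.        ]]), 'position': array([ 0.39734794, -0.02768685,  1.00374144]), 'attitude': array([ 13.68938844,   0.20793719, -91.41911497])}
scene {'camera_matrix': array([[475.62379335,   0.        , 287.02171383],
       [  0.        , 475.62379335, 203.28674444],
       [  0.        ,   0.        ,   1.        ]]), 'position': array([1.30757809, 0.18907247, 0.93096373]), 'attitude': array([ 42.35669093,   0.79098755, 106.84303372])}
```

View pics/top0.png

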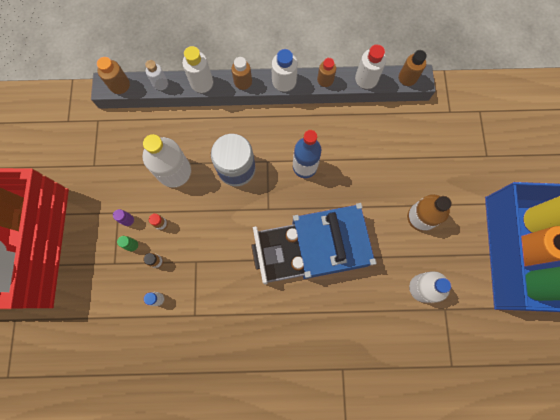

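View pics/scene0.png

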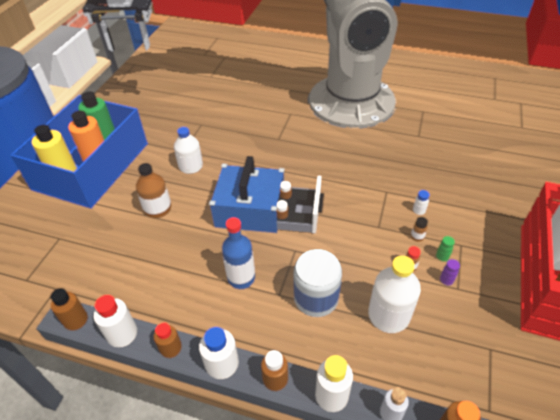

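The amber vial with a red cap on the tabletop is at top pixel (156,220). Its rivals are the green one (126,243), the purple one (122,217) and an amber bottle with a red cap on the back rack (328,64). Only the first is in the row with the black- and blue-capped vials. The case is at (335,240), with its drawer open to the left. I'll enlarge both areas to confirm.

```bash
cat >> h.py <<'E'
def ray(c,uv):
    K=c['camera_matrix']; d=np.array([(uv[0]-K[0,2])/K[0,0],-(uv[1]-K[1,2])/K[1,1],-1.])
    return np.array(c['position']),R.from_euler('xyz',c['attitude'],degrees=True).apply(d)
def onz(c,uv,z):
    p,d=ray(c,uv); return p+d*(z-p[2])/d[2]
def proj(c,P):
    q=R.from_euler('xyz',c['attitude'],degrees=True).inv().apply(np.array(P)-c['position']); K=c['camera_matrix']
    return np.array([K[0,2]-K[0,0]*q[0]/q[2],K[1,2]+K[1,1]*q[1]/q[2]])
def tri(c1,a,c2,b):
    p,d=ray(c1,a); q,e=ray(c2,b); t=np.linalg.lstsq(np.c_[d,-e],q-p,rcond=None)[0]
    u,v=p+d*t[0],q+e*t[1]; return (u+v)/2,np.linalg.norm(u-v)
def blobs(im,lo,hi,roi):
    x0,y0,x1,y1=roi; hsv=cv2.cvtColor(im[y0:y1,x0:x1],cv2.COLOR_BGR2HSV)
    m=cv2.inRange(hsv,np.array(lo),np.array(hi)); n,_,st,ce=cv2.connectedComponentsWithStats(m)
    return [(int(st[i,4]),np.round(ce[i]+[x0,y0],1)) for i in range(1,n) if st[i,4]>25]
E
python3 - <<'E'
from h import *
t=cv2.imread('pics/top0.png'); s=cv2.imread('pics/scene0.png')
ct=vision.calibration('top'); cs=vision.calibration('scene')
a=cv2.resize(t[195:315,100:180],None,fx=4.8,fy=4.8,interpolation=cv2.INTER_CUBIC)
b=cv2.resize(t[195:290,245:385],None,fx=2.9,fy=2.9,interpolation=cv2.INTER_CUBIC)
b=cv2.copyMakeBorder(b,0,576-b.shape[0],0,0,cv2.BORDER_CONSTANT); cv2.imwrite('pics/crop1.png',np.hstack([a,b])); print(a.shape,b.shape)
for n,lo,hi,tr,sr in [('red',(0,150,110),(8,255,255),(145,210,170,230),(400,240,430,260)),('green',(50,100,50),(80,255,255),(110,230,140,255),(435,230,460,265)),('purple',(125,80,50),(160,255,255),(110,205,140,230),(435,255,465,290)),('blue',(105,120,90),(125,255,255),(140,285,165,310),(410,185,435,205))]:
    x=blobs(t,lo,hi,tr); y=blobs(s,lo,hi,sr); print(n,x,y)
    for k in x: print('  onz.055',onz(ct,k[1],.055).round(4))
    if x and y: print('  tri',tri(ct,x[0][1],cs,y[0][1]))
E
```

```text
(576, 384, 3) (576, 406, 3)
red [(124, array([154.5, 219.2]))] [(138, array([413.9, 252.1]))]
  onz.055 [0.6099 0.2642 0.055 ]
  tri (array([0.60994473, 0.26528847, 0.05434064]), np.float64(0.0017843205345938243))
green [(219, array([127.2, 243. ]))] [(278, array([445.3, 248.2]))]
  onz.055 [0.5538 0.3262 0.055 ]
  tri (array([0.5579665 , 0.33670653, 0.02919031]), np.float64(0.0016767905860644188))
purple [(236, array([122.9, 217.2]))] [(333, array([450. , 271.7]))]
  onz.055 [0.6168 0.3405 0.055 ]
  tri (array([0.62259514, 0.35155324, 0.02940127]), np.float64(0.002146797543556361))
blue [(115, array([150.1, 298.4]))] [(74, array([423.1, 194.9]))]
  onz.055 [0.4241 0.2656 0.055 ]
  tri (array([0.4239874 , 0.2665004 , 0.05458593]), np.float64(0.00155504885165891))
```

View pics/crop1.png

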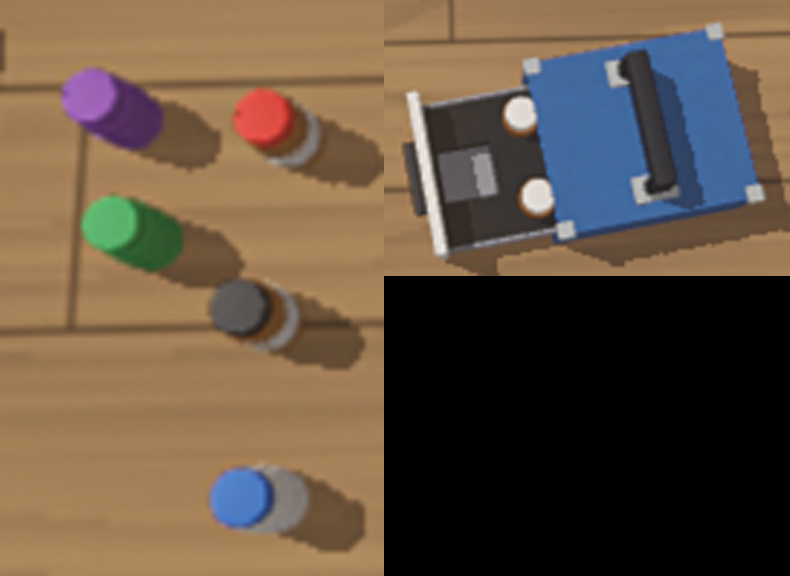

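The crop confirms the target: amber body, red cap and white label, next to the black and blue vials. The green and purple ones are single-coloured. The case's top corners, the handle and the front panel's upper edge are all clear enough to cast onto known heights.

```bash
python3 - <<'E'
from h import *
ct=vision.calibration('top')
px=lambda x,y:(np.array([(x-384)/2.9+245,y/2.9+195])-0.33)
C=[onz(ct,px(*p),.088) for p in [(524,60),(722,25),(764,201),(557,241)]]
C=np.array(C); print(C.round(4)); c=C.mean(0)
ex=(C[1]-C[0]+C[2]-C[3])/2; ey=(C[0]-C[3]+C[1]-C[2])/2
print('centre',c,'len',np.linalg.norm(ex),np.linalg.norm(ey),np.degrees(np.arctan2(ex[1],ex[0])),np.degrees(np.arctan2(ey[1],ey[0]))-90)
yaw=np.arctan2(ex[1],ex[0]); X=np.array([np.cos(yaw),np.sin(yaw),0]);Y=np.array([-X[1],X[0],0])
def loc(P): d=P-c; return (d@X).round(4),(d@Y).round(4)
print('handle ends',[(onz(ct,px(*p),.144).round(4),loc(onz(ct,px(*p),.144))) for p in [(635,52),(660,190)]])
print('panel top ends outer',[loc(onz(ct,px(*p),.08)) for p in [(408,95),(437,254)]],'inner',[loc(onz(ct,px(*p),.08)) for p in [(417,92),(447,251)]])
print('pocket rim z.032 corners',[loc(onz(ct,px(*p),.032)) for p in [(440,154),(491,147),(498,193),(444,201)]])
print('red',onz(ct,np.array([264,117])/4.8+[100,195]-.4,.062))
print('blk',onz(ct,np.array([239,306])/4.8+[100,195]-.4,.062))
print('grn',onz(ct,np.array([110,222])/4.8+[100,195]-.4,.062),'pur',onz(ct,np.array([90,97])/4.8+[100,195]-.4,.062))
E
```

```text
[[ 0.6034 -0.0672  0.088 ]
 [ 0.6283 -0.2276  0.088 ]
 [ 0.4864 -0.2497  0.088 ]
 [ 0.4597 -0.0877  0.088 ]]
centre [ 0.54446353 -0.1580547   0.088     ] len 0.1632836973687889 0.14436207705481222 -80.92990224827045 -81.50134217838897
handle ends [(array([ 0.5949, -0.1484,  0.144 ]), (np.float64(-0.0015), np.float64(0.0513))), (array([ 0.4909, -0.1608,  0.144 ]), (np.float64(-0.0057), np.float64(-0.0534)))]
panel top ends outer [(np.float64(-0.1768), np.float64(0.0631)), (np.float64(-0.1758), np.float64(-0.0649))] inner [(np.float64(-0.1693), np.float64(0.0642)), (np.float64(-0.1677), np.float64(-0.0641))]
pocket rim z.032 corners [(np.float64(-0.1603), np.float64(0.0186)), (np.float64(-0.1174), np.float64(0.0166)), (np.float64(-0.1188), np.float64(-0.0221)), (np.float64(-0.1638), np.float64(-0.0204))]
red [0.60890497 0.26180637 0.062     ]
blk [0.51522819 0.26956373 0.062     ]
grn [0.55806898 0.33495108 0.062     ] pur [0.62133164 0.34905093 0.062     ]
```

Case centre is about (0.544, -0.158) with yaw about -81°. The drawer is about 97 mm out, which puts the pocket at about (0.523, -0.020). The measured lengths agree with the given sizes to about 3 mm. First move: turn the jaws along the case's y, then travel over to the red vial.

>>> play_rows(
  motion=[
    {"travel": [0,0,-0.003],"spin": -10,"fingers": 0.6},
    {"travel": [0,0,-0.003],"spin": -10,"fingers": 0.6},
    {"travel": [0,0,-0.003],"spin": -10,"fingers": 0.6},
    {"travel": [0,0,-0.003],"spin": -10,"fingers": 0.6},
    {"travel": [0,0,-0.003],"spin": -10,"fingers": 0.6},
    {"travel": [0,0,-0.003],"spin": -10,"fingers": 0.6},
    {"travel": [0,0,-0.003],"spin": -10,"fingers": 0.6},
    {"travel": [0,0,-0.003],"spin": -10,"fingers": 0.6},
  ],
)

```text
time_s: 1.1
ee_pos: [0.2153, -0.6395, 0.2511]
ee_rot: [-180.0, 0.0, 8.9]
ft_force: [-0.6, 0.1, 0.1]
opening: 0.0563
```

>>> play_rows(
  motion=[
    {"travel": [0.0262,-0.0416,0],"spin": 0,"fingers": 0.6},
    {"travel": [0.0262,-0.0416,0],"spin": 0,"fingers": 0.6},
    {"travel": [0.0262,-0.0416,0],"spin": 0,"fingers": 0.6},
    {"travel": [0.0262,-0.0416,0],"spin": 0,"fingers": 0.6},
    {"travel": [0.0262,-0.0416,0],"spin": 0,"fingers": 0.6},
    {"travel": [0.0262,-0.0416,0],"spin": 0,"fingers": 0.6},
    {"travel": [0.0262,-0.0416,0],"spin": 0,"fingers": 0.6},
    {"travel": [0.0262,-0.0416,0],"spin": 0,"fingers": 0.6},
    {"travel": [0.0262,-0.0416,0],"spin": 0,"fingers": 0.6},
    {"travel": [0.0262,-0.0416,0],"spin": 0,"fingers": 0.6},
  ],
)

```text
time_s: 2.35
ee_pos: [0.4124, -0.1876, 0.2515]
ee_rot: [180.0, 0.0, 8.6]
ft_force: [0.8, -0.4, 0.3]
opening: 0.0564
```

>>> play_rows(
  motion=[
    {"travel": [0.0262,-0.0415,0],"spin": 0,"fingers": 0.6},
    {"travel": [0.0262,-0.0415,0],"spin": 0,"fingers": 0.6},
    {"travel": [0.0262,-0.0415,0],"spin": 0,"fingers": 0.6},
    {"travel": [0.0262,-0.0415,0],"spin": 0,"fingers": 0.6},
    {"travel": [0.0262,-0.0415,0],"spin": 0,"fingers": 0.6},
    {"travel": [0.0262,-0.0415,0],"spin": 0,"fingers": 0.6},
    {"travel": [0.0262,-0.0415,0],"spin": 0,"fingers": 0.6},
    {"travel": [0.0262,-0.0415,0],"spin": 0,"fingers": 0.6},
    {"travel": [0.0262,-0.0415,0],"spin": 0,"fingers": 0.6},
    {"travel": [0.0262,-0.0415,0],"spin": 0,"fingers": 0.6},
    {"travel": [0,0,0],"spin": 0,"fingers": 0.6},
    {"travel": [0,0,0],"spin": 0,"fingers": 0.6},
  ],
)

```text
time_s: 3.85
ee_pos: [0.6089, 0.26, 0.2509]
ee_rot: [180.0, 0.1, 8.6]
ft_force: [0.6, -1.0, -0.2]
opening: 0.0564
```

```bash
python3 - <<'E'
from h import *
im,c=snap('wrist','w1.png'); s=sensors.read_state(); print(s['ee_pos'],s['ee_rot'],c)
b=blobs(im,(0,150,90),(8,255,255),(0,0,560,420)); print(b)
for k in b: print(onz(c,k[1],.062))
E
```

```text
[0.60899645 0.25933229 0.25118062] [1.79962458e+02 3.37447325e-02 8.56230898e+00] {'camera_matrix': array([[312.34531847,   0.        , 275.93042516],
       [  0.        , 312.34531847, 204.79693847],
       [  0.        ,   0.        ,   1.        ]]), 'position': array([0.59810227, 0.33351471, 0.40888928]), 'attitude': array([-14.79094157,   0.01931579,   8.60324206])}
[(510, array([277.6, 185.3]))]
[0.61014487 0.26574761 0.062     ]
```

View pics/w1.png

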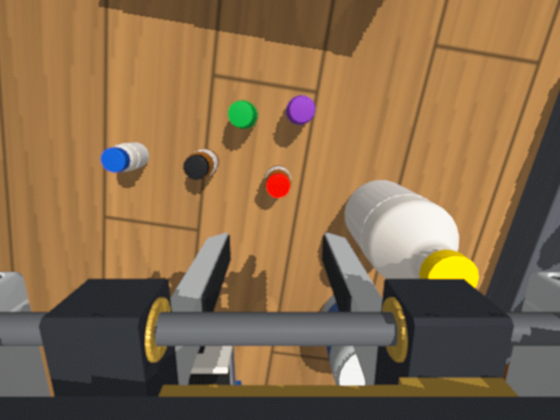

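The wrist view shows the red cap at (278,185), midway between the jaws in x, with the jug to the right at (405,235). The gripper body spans ±88 mm along the jaws, so I'll check its clearance to the jug before going down.

```bash
python3 - <<'E'
from h import *
ct=vision.calibration('top'); cs=vision.calibration('scene'); t=cv2.imread('pics/top0.png'); s=cv2.imread('pics/scene0.png')
a=blobs(t,(22,140,120),(32,255,255),(135,130,170,160)); b=blobs(s,(22,140,120),(32,255,255),(385,250,420,280)); print(a,b)
print('jug cap',onz(ct,a[0][1],.185),tri(ct,a[0][1],cs,b[0][1]))
print('tin top',onz(ct,(232,150),.12),'aerosol',onz(ct,(310,137),.195))
print('amber cap',onz(ct,(443,204),.15),'white cap',onz(ct,(443,286),.13))
c=vision.calibration('wrist'); w=cv2.imread('pics/w1.png')
print('wrist jug',onz(c,blobs(w,(22,140,120),(32,255,255),(400,240,500,300))[0][1],.185))
J=onz(ct,a[0][1],.185)
for yaw in (8.6,-40,-81,40,98.6):
    r=R.from_euler('z',yaw,degrees=True).inv().apply(J-[.609,.263,0]); d=np.hypot(*np.maximum(np.abs(r[:2])-[.0885,.0375],0)); print(yaw,d-.045)
E
```

```text
[(292, array([152.4, 143.1]))] [(350, array([402.6, 265.4]))]
jug cap [0.75024257 0.23666164 0.185     ] (array([0.75051269, 0.23745964, 0.18423073]), np.float64(0.00107368234544355))
tin top [0.75609388 0.07096903 0.12      ] aerosol [ 0.75108846 -0.10513047  0.195     ]
amber cap [ 0.60646323 -0.39169521  0.15      ] white cap [ 0.43228307 -0.37833034  0.13      ]
wrist jug [0.74906746 0.24440971 0.185     ]
8.6 0.0031946267845889
-40 0.0043767217207444295
-81 0.05288341731985659
40 0.02851746225691623
98.6 0.05321598164286974
```

Only 3 mm clearance to the jug at this yaw. The vial is round, so I'll grasp it turned about 50° more, which gives over 35 mm, and turn back while carrying it.

>>> play_rows(
  motion=[
    {"travel": [0.001,-0.005,0],"spin": -10,"fingers": 0.6},
    {"travel": [0,0,0],"spin": -10,"fingers": 0.6},
    {"travel": [0,0,0],"spin": -10,"fingers": 0.6},
    {"travel": [0,0,0],"spin": -10,"fingers": 0.6},
    {"travel": [0,0,0],"spin": -10,"fingers": 0.6},
    {"travel": [0,0,0],"spin": 0,"fingers": 0.6},
    {"travel": [0,0,0],"spin": 0,"fingers": 0.6},
  ],
)

```text
time_s: 4.78
ee_pos: [0.6095, 0.2646, 0.2516]
ee_rot: [180.0, 0.0, 58.3]
ft_force: [0.3, 0.3, 0.6]
opening: 0.0562
```

```bash
python3 - <<'E'
from h import *
im,c=snap('wrist','w2.png'); s=sensors.read_state(); print(s['ee_pos'],s['ee_rot'])
for k in blobs(im,(0,150,90),(8,255,255),(0,0,560,420)): print(k,onz(c,k[1],.061))
E
```

```text
[0.60944037 0.26486675 0.25167063] [1.79973165e+02 6.91984790e-03 5.83702040e+01]
(16787, array([502.7,  68.2])) [0.62431742 0.53211264 0.061     ]
(495, array([276. , 189.1])) [0.60962968 0.26521801 0.061     ]
```

The cap now measures (0.6096, 0.2652), under 1 mm from the TCP. Going down and gripping.

>>> play_rows(
  motion=[
    {"travel": [0,0,0.045],"spin": 0,"fingers": 0.6},
    {"travel": [0,0,0.045],"spin": 0,"fingers": 0.6},
    {"travel": [0,0,0.045],"spin": 0,"fingers": 0.6},
    {"travel": [0,0,0.035],"spin": 0,"fingers": 0.6},
    {"travel": [0,0,0.02],"spin": 0,"fingers": 0.6},
    {"travel": [0,0,0.0115],"spin": 0,"fingers": 0.6},
    {"travel": [0,0,0],"spin": 0,"fingers": 0.6},
    {"travel": [0,0,0],"spin": 0,"fingers": 0.25},
    {"travel": [0,0,0],"spin": 0,"fingers": 0.25},
    {"travel": [0,0,0],"spin": 0,"fingers": 0.2},
    {"travel": [0,0,0],"spin": 0,"fingers": 0.2},
  ],
  force=10,
)

```text
time_s: 6.2
ee_pos: [0.6097, 0.2655, 0.0506]
ee_rot: [180.0, -0.0, 58.6]
ft_force: [-1.1, -1.4, 6.3]
opening: 0.0318
```

Gripped at 32 mm, as expected. Lifting straight up.

>>> play_rows(
  motion=[
    {"travel": [0,0,-0.02],"spin": 0,"fingers": 0.2},
    {"travel": [0,0,-0.04],"spin": 0,"fingers": 0.2},
    {"travel": [0,0,-0.04],"spin": 0,"fingers": 0.2},
    {"travel": [0,0,-0.04],"spin": 0,"fingers": 0.2},
    {"travel": [0,0,-0.02],"spin": 0,"fingers": 0.2},
    {"travel": [0,0,0],"spin": 0,"fingers": 0.2},
  ],
)

```text
time_s: 6.95
ee_pos: [0.6098, 0.2657, 0.2114]
ee_rot: [179.9, -0.1, 58.6]
ft_force: [0.2, -0.4, -1.4]
opening: 0.0316
```

>>> play_rows(
  motion=[
    {"travel": [0,0,-0.01],"spin": 10,"fingers": 0.2},
    {"travel": [0,0,-0.01],"spin": 10,"fingers": 0.2},
    {"travel": [0,0,0],"spin": 10,"fingers": 0.2},
    {"travel": [0,0,0],"spin": 10,"fingers": 0.2},
    {"travel": [0,0,0],"spin": 9.8,"fingers": 0.2},
    {"travel": [-0.025,0.0336,0],"spin": 0,"fingers": 0.2},
    {"travel": [-0.025,0.0336,0],"spin": 0,"fingers": 0.2},
    {"travel": [-0.025,0.0336,0],"spin": 0,"fingers": 0.2},
    {"travel": [-0.025,0.0336,0],"spin": 0,"fingers": 0.2},
    {"travel": [-0.025,0.0336,0],"spin": 0,"fingers": 0.2},
    {"travel": [-0.025,0.0336,0],"spin": 0,"fingers": 0.2},
    {"travel": [-0.025,0.0336,0],"spin": 0,"fingers": 0.2},
    {"travel": [-0.025,0.0336,0],"spin": 0,"fingers": 0.2},
    {"travel": [0,0,0],"spin": 0,"fingers": 0.2},
    {"travel": [0,0,0],"spin": 0,"fingers": 0.2},
  ],
)

```text
time_s: 8.82
ee_pos: [0.4527, -0.0306, 0.2294]
ee_rot: [-180.0, 0.0, 8.8]
ft_force: [-0.4, -0.4, -0.4]
opening: 0.0319
```

```bash
python3 - <<'E'
from h import *
im,c=snap('wrist','w3.png'); s=sensors.read_state(); print(s['ee_pos'],s['ee_rot'],c['position'],c['attitude'])
print(proj(c,[.523,-.020,.032]))
x,y=proj(c,[.523,-.020,.032]).astype(int)
cv2.imwrite('pics/w3b.png',cv2.resize(im,None,fx=1.42,fy=1.42,interpolation=cv2.INTER_CUBIC))
E
```

```text
[ 0.45288817 -0.03012181  0.22950467] [-1.79960421e+02  3.43866997e-02  8.84838762e+00] [0.4416901  0.0427288  0.38742779] [-1.47408099e+01  4.46614076e-03  8.77405361e+00]
[336.92382832 188.87441302]
```

View pics/w3b.png

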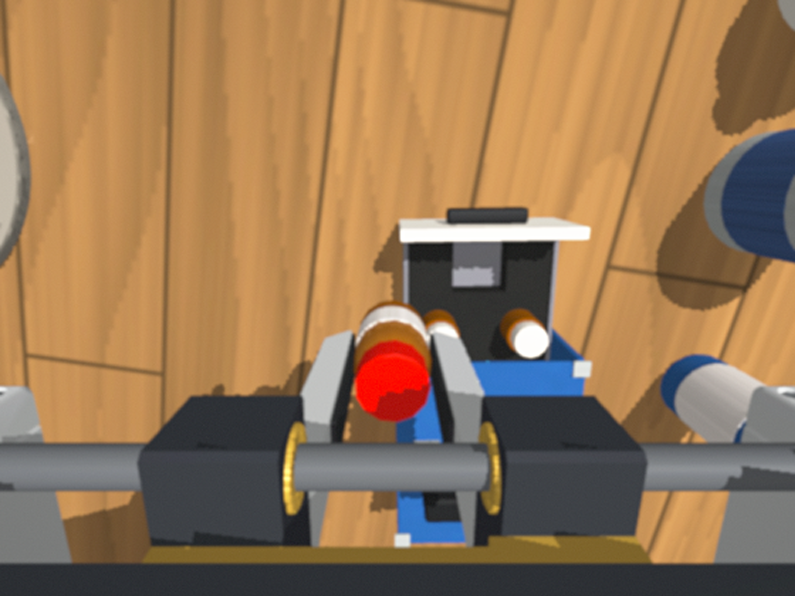

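The pocket's near rim shows at (452..503, 287) in this 1.42× picture, with the panel top at rows 221–241, its outer corners at (400,221) and (590,228), and its inner edge at row 241. The vial hangs upright in the jaws.

```bash
python3 - <<'E'
from h import *
c=vision.calibration('wrist'); f=lambda x,y,z: onz(c,((x+.5)/1.42-.5,(y+.5)/1.42-.5),z)
a,b=f(452,287,.032),f(503,287,.032); print('rim',a,b,np.linalg.norm(a-b))
l,r=f(400,241,.08),f(590,238,.08); print('panel inner edge',l,r,np.linalg.norm(l-r),'ang',np.degrees(np.arctan2(*(r-l)[1::-1])))
Y=(r-l)/np.linalg.norm(r-l); X=np.array([Y[1],-Y[0],0])
print('from panel',(l+r)/2+X*.028,'from rim',(a+b)/2-X*.022)
sl,sr=f(408,300,.034),f(553,300,.034);print('sides',sl,sr,np.linalg.norm(sl-sr))
g=blobs(cv2.imread('pics/w3.png'),(0,0,0),(180,255,60),(300,140,385,160)); print('pull',g,[onz(c,k[1],.056) for k in g])
t=cv2.imread('pics/w3.png')
k=blobs(t,(0,150,90),(8,255,255),(240,220,320,300)); print('redcap',k)
E
```

```text
rim [ 0.50469799 -0.03819487  0.032     ] [ 0.54637301 -0.03172054  0.032     ] 0.042174927716518054
panel inner edge [ 4.54233160e-01 -2.95440373e-04  8.00000000e-02] [0.58442074 0.02205084 0.08      ] 0.13209148646412772 ang 9.739722572027802
from panel [ 0.52406378 -0.01671872  0.08      ] from rim [ 0.5218137 -0.0132748  0.032    ]
sides [ 0.47039934 -0.05425592  0.034     ] [ 0.58913378 -0.03581067  0.034     ] 0.1201586206373519
pull [(179, array([341.6, 154.5]))] [array([0.51517496, 0.02175895, 0.056     ])]
redcap [(2357, array([275. , 267.9]))]
```

The pocket estimates agree to within a few mm, at about (0.523, -0.0165), against ±6 mm of play in the pocket. Moving over it and down to just above the foam.

>>> play_rows(
  motion=[
    {"travel": [0.036,-0.0015,0],"spin": 0,"fingers": 0.2},
    {"travel": [0.0356,-0.0015,0],"spin": 0,"fingers": 0.2},
    {"travel": [0,0,0],"spin": 0,"fingers": 0.2},
    {"travel": [0,0,0.03],"spin": 0,"fingers": 0.2},
    {"travel": [0,0,0.04],"spin": 0,"fingers": 0.2},
    {"travel": [0,0,0.04],"spin": 0,"fingers": 0.2},
    {"travel": [0,0,0.027],"spin": 0,"fingers": 0.2},
    {"travel": [0,0,0],"spin": 0,"fingers": 0.2},
    {"travel": [0,0,0],"spin": 0,"fingers": 0.2},
  ],
)

```text
time_s: 10.0
ee_pos: [0.5235, -0.0163, 0.0939]
ee_rot: [-180.0, -0.0, 8.8]
ft_force: [0.3, 0.1, -1.2]
opening: 0.0318
```

```bash
python3 - <<'E'
from h import *
im,c=snap('wrist','w4.png'); s=sensors.read_state(); print(s['ee_pos'],s['ee_rot'],s['ft_force'])
t,ct=snap('top','top4.png')
a=cv2.resize(im[100:320,150:410],None,fx=2,fy=2,interpolation=cv2.INTER_CUBIC)
b=cv2.resize(t[200:290,240:330],None,fx=3,fy=3,interpolation=cv2.INTER_CUBIC); b=cv2.copyMakeBorder(b,0,440-270,0,0,cv2.BORDER_CONSTANT)
cv2.imwrite('pics/w4b.png',np.hstack([a,b]))
E
```

```text
[ 0.52374607 -0.01652476  0.0941856 ] [ 1.79987093e+02 -8.17211375e-02  8.82995093e+00] [-0.6622048  -0.58055881 -0.22126954]
```

View pics/w4b.png

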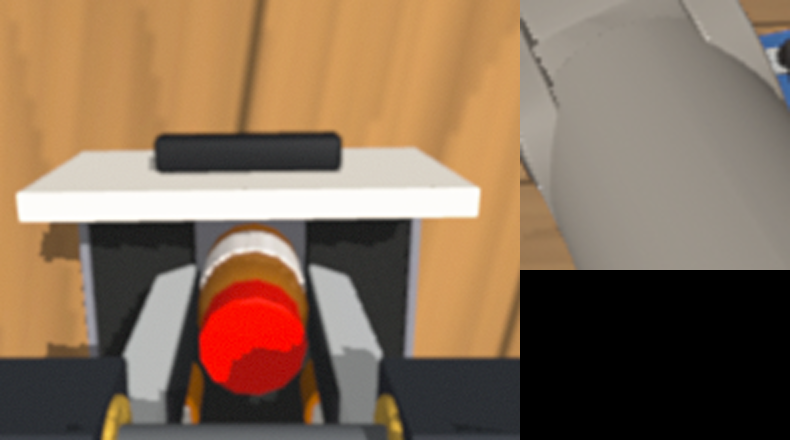

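The vial is laterally centred over the pocket: 252 against a pocket centre of 249. I'll check the fore-aft position from the panel's inner edge at crop row 219.

```bash
python3 - <<'E'
from h import *
c=vision.calibration('wrist'); s=sensors.read_state()
f=lambda x,y,z: onz(c,(x/2+149.75,y/2+99.75),z)
l,r=f(18,220,.08),f(480,216,.08); Y=(r-l)/np.linalg.norm(r-l); X=np.array([Y[1],-Y[0],0]); m=(l+r)/2
print(l,r,np.linalg.norm(r-l),np.degrees(np.arctan2(Y[1],Y[0])),'pocket',m+.028*X, 'tcp ahead of panel',(s['ee_pos']-m)@X,(s['ee_pos']-m)@Y)
P,Q=f(193,222,.032),f(305,222,.032); print('pocket sides',P,Q)
for z in (.0,.0115):
  print('cap proj',(proj(c,s['ee_pos']+[0,0,z])-[149.75,99.75])*2)
E
```

```text
[ 0.45396774 -0.00127602  0.08      ] [0.58442101 0.02002704 0.08      ] 0.13218121859216259 9.274558159620632 pocket [ 0.52370701 -0.01825846  0.08      ] tcp ahead of panel 0.026472372257295314 0.00039873498468546986
pocket sides [ 0.50103073 -0.00844911  0.032     ] [ 0.5415948  -0.00219931  0.032     ]
cap proj [251.25722191 324.7045104 ]
cap proj [251.28851971 344.0667571 ]
```

It's 1.5 mm off at most. Lowering, then opening.

>>> play_rows(
  motion=[
    {"travel": [0,0.001,0.01],"spin": 0,"fingers": 0.2},
    {"travel": [0,0,0.01],"spin": 0,"fingers": 0.2},
    {"travel": [0,0,0.008],"spin": 0,"fingers": 0.2},
    {"travel": [0,0,0.0045],"spin": 0,"fingers": 0.2},
    {"travel": [0,0,0],"spin": 0,"fingers": 0.2},
    {"travel": [0,0,0],"spin": 0,"fingers": 0.2},
  ],
)

```text
time_s: 10.85
ee_pos: [0.5234, -0.0179, 0.0607]
ee_rot: [180.0, -0.0, 8.8]
ft_force: [-1.1, 0.1, -0.6]
opening: 0.0312
```

>>> play_rows(
  motion=[
    {"travel": [0,0,0],"spin": 0,"fingers": 0.38},
    {"travel": [0,0,0],"spin": 0,"fingers": 0.42},
    {"travel": [0,0,0],"spin": 0,"fingers": 0.48},
    {"travel": [0,0,0],"spin": 0,"fingers": 0.55},
    {"travel": [0,0,0],"spin": 0,"fingers": 0.55},
    {"travel": [0,0,-0.01],"spin": 0,"fingers": 0.55},
    {"travel": [0,0,-0.03],"spin": 0,"fingers": 0.55},
    {"travel": [0,0,-0.04],"spin": 0,"fingers": 0.55},
    {"travel": [0,0,-0.04],"spin": 0,"fingers": 0.55},
    {"travel": [0,0,-0.03],"spin": 0,"fingers": 0.55},
    {"travel": [0,0,0],"spin": 0,"fingers": 0.55},
    {"travel": [0,0,0],"spin": 0,"fingers": 0.55},
  ],
)

```text
time_s: 12.35
ee_pos: [0.523, -0.0179, 0.2104]
ee_rot: [180.0, 0.0, 8.8]
ft_force: [0.1, 0.7, -0.6]
opening: 0.0516
```

```bash
python3 - <<'E'
from h import *
im,c=snap('wrist','w5.png'); s=sensors.read_state(); print(s['ee_pos'],s['ee_rot'],s['ft_force'])
for k in blobs(im,(0,150,90),(8,255,255),(200,100,350,320)): print(k,onz(c,k[1],.071))
cv2.imwrite('pics/w5b.png',cv2.resize(im[60:320,150:410],None,fx=2,fy=2,interpolation=cv2.INTER_CUBIC))
E
```

```text
[ 0.52284599 -0.01792088  0.20997366] [-1.79989032e+02  5.02851580e-02  8.80630778e+00] [0.802994   0.97869549 0.03262653]
(703, array([276.2, 200.7])) [ 0.52368493 -0.01790627  0.071     ]
```

View pics/w5b.png

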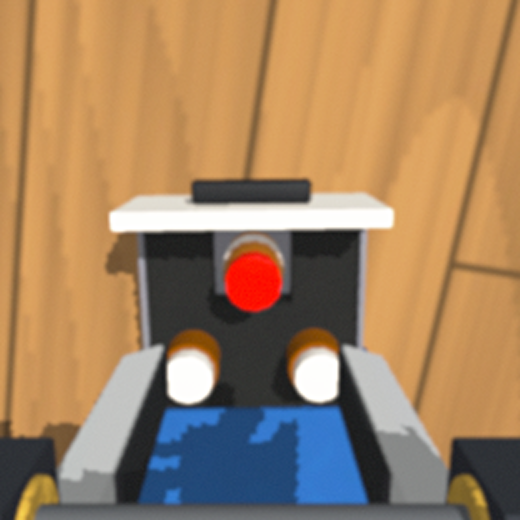

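The vial is upright in the pocket, released, at (0.5237, -0.0179); the wrist view shows its cap at crop pixel (253,281). Next: close the fingers and go down in front of the pull bar.

>>> play_rows(
  motion=[
    {"travel": [0,-0.04,0],"spin": 0,"fingers": 0},
    {"travel": [0,-0.043,0],"spin": 0,"fingers": 0},
    {"travel": [0,0,0],"spin": 0,"fingers": 0},
    {"travel": [0,0,0.05],"spin": 0,"fingers": 0},
    {"travel": [0,0,0.05],"spin": 0,"fingers": 0},
    {"travel": [0,0,0.035],"spin": 0,"fingers": 0},
    {"travel": [0,0,0.016],"spin": 0,"fingers": 0},
    {"travel": [0,0,0],"spin": 0,"fingers": 0},
    {"travel": [0,0.01,0],"spin": 0,"fingers": 0},
    {"travel": [0,0.008,0],"spin": 0,"fingers": 0},
    {"travel": [0,0.004,0],"spin": 0,"fingers": 0},
    {"travel": [0,0.004,0],"spin": 0,"fingers": 0},
    {"travel": [0,0.004,0],"spin": 0,"fingers": 0},
    {"travel": [0,0.004,0],"spin": 0,"fingers": 0},
  ],
  force=10,
)

```text
time_s: 14.15
ee_pos: [0.5159, 0.0306, 0.0596]
ee_rot: [-180.0, -0.0, 8.8]
ft_force: [1.1, 1.5, -0.1]
opening: 0.0005
```

>>> play_rows(
  motion=[
    {"travel": [0,0.006,0],"spin": 0,"fingers": 0},
    {"travel": [0,0.008,0],"spin": 0,"fingers": 0},
    {"travel": [0,0.008,0],"spin": 0,"fingers": 0},
    {"travel": [0,0.008,0],"spin": 0,"fingers": 0},
    {"travel": [0,0.008,0],"spin": 0,"fingers": 0},
    {"travel": [0,0.008,0],"spin": 0,"fingers": 0},
    {"travel": [0,0.008,0],"spin": 0,"fingers": 0},
    {"travel": [0,0.008,0],"spin": 0,"fingers": 0},
    {"travel": [0,0.008,0],"spin": 0,"fingers": 0},
    {"travel": [0,0.006,0],"spin": 0,"fingers": 0},
    {"travel": [0,0,0],"spin": 0,"fingers": 0},
  ],
)

```text
time_s: 15.52
ee_pos: [0.5273, -0.0452, 0.0594]
ee_rot: [180.0, 0.0, 8.8]
ft_force: [0.4, 1.2, -0.3]
opening: 0.0002
```

```bash
python3 - <<'E'
from h import *
s=sensors.read_state(); print(s['ee_pos'],s['ft_force'])
im,c=snap('scene','s6.png'); w,cw=snap('wrist','w6.png')
X=np.array([.156,-.9877,0]); print('expected pull if shut: TCP travel left', (np.array([.5445,-.158,0])-X*.100-s['ee_pos'])@X)
a=cv2.resize(im[130:250,190:340],(550,440),interpolation=cv2.INTER_CUBIC)
cv2.imwrite('pics/s6b.png',a); cv2.imwrite('pics/w6b.png',w)
E
```

```text
[ 0.52733383 -0.04519105  0.05942751] [ 0.36364718  1.15373905 -0.31032887]
expected pull if shut: TCP travel left 0.014110589766733761
```

View pics/s6b.png

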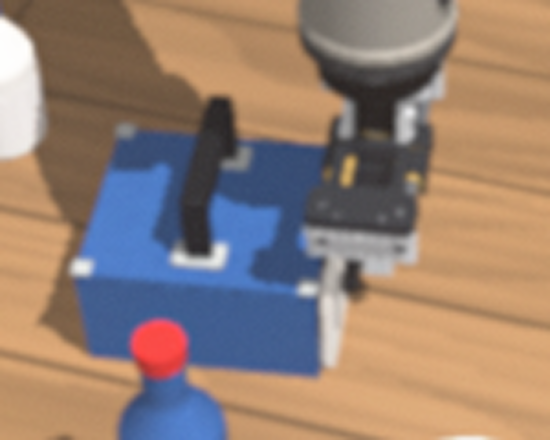

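The scene shows the drawer nearly shut, with the panel just off the case's front face at about (330,310). Pushing the last ~14 mm in small steps while I watch the force.

>>> play_rows(
  motion=[
    {"travel": [0,0.003,0],"spin": 0,"fingers": 0},
    {"travel": [0,0.003,0],"spin": 0,"fingers": 0},
    {"travel": [0,0.003,0],"spin": 0,"fingers": 0},
    {"travel": [0,0.002,0],"spin": 0,"fingers": 0},
    {"travel": [0,0,0],"spin": 0,"fingers": 0},
  ],
)

```text
time_s: 16.25
ee_pos: [0.5292, -0.0557, 0.0595]
ee_rot: [180.0, -0.0, 8.8]
ft_force: [0.9, -0.7, -0.5]
opening: 0.0005
```

>>> play_rows(
  motion=[
    {"travel": [0,0.0015,0],"spin": 0,"fingers": 0},
    {"travel": [0,0.0015,0],"spin": 0,"fingers": 0},
    {"travel": [0,0,0],"spin": 0,"fingers": 0},
  ],
)

```text
time_s: 16.62
ee_pos: [0.5297, -0.0582, 0.0595]
ee_rot: [-180.0, -0.0, 8.8]
ft_force: [0.1, 3.3, -0.2]
opening: 0.0006
```

>>> play_rows(
  motion=[
    {"travel": [0,0.0015,0],"spin": 0,"fingers": 0},
    {"travel": [0,0.0015,0],"spin": 0,"fingers": 0},
    {"travel": [0,0,0],"spin": 0,"fingers": 0},
  ],
)

```text
time_s: 17.0
ee_pos: [0.5301, -0.0615, 0.0595]
ee_rot: [180.0, -0.0, 8.8]
ft_force: [1.0, 1.9, 0.3]
opening: 0.0007
```

>>> play_rows(
  motion=[
    {"travel": [0,0.0015,0],"spin": 0,"fingers": 0},
    {"travel": [0,0.0015,0],"spin": 0,"fingers": 0},
    {"travel": [0,0,0],"spin": 0,"fingers": 0},
    {"travel": [0,0,0],"spin": 0,"fingers": 0},
  ],
)

```text
time_s: 17.5
ee_pos: [0.5306, -0.0645, 0.0595]
ee_rot: [180.0, -0.0, 8.8]
ft_force: [0.2, 1.8, 0.1]
opening: 0.0006
```

>>> play_rows(
  motion=[
    {"travel": [0,-0.01,0],"spin": 0,"fingers": 0},
    {"travel": [0,-0.03,0],"spin": 0,"fingers": 0},
    {"travel": [0,0,-0.05],"spin": 0,"fingers": 0},
    {"travel": [0,0,-0.055],"spin": 0,"fingers": 0},
    {"travel": [0,0,-0.055],"spin": 0,"fingers": 0},
    {"travel": [0,0,-0.03],"spin": 0,"fingers": 0},
    {"travel": [0,0,0],"spin": 10,"fingers": 1},
    {"travel": [0,0,0],"spin": 10,"fingers": 1},
    {"travel": [0,0,0],"spin": 10,"fingers": 1},
    {"travel": [0,0,0],"spin": 10,"fingers": 1},
    {"travel": [0,0,0],"spin": 10,"fingers": 1},
    {"travel": [0,0,0],"spin": 10,"fingers": 1},
    {"travel": [0,0,0],"spin": 10,"fingers": 1},
    {"travel": [0,0,0],"spin": 10,"fingers": 1},
    {"travel": [0,0,0],"spin": 10,"fingers": 1},
    {"travel": [0,0,0],"spin": 0,"fingers": 1},
    {"travel": [0,0,0],"spin": 0,"fingers": 1},
  ],
)

```text
time_s: 19.62
ee_pos: [0.5243, -0.0245, 0.2495]
ee_rot: [180.0, -0.0, -80.9]
ft_force: [-0.5, -0.4, -0.6]
opening: 0.0935
```

```bash
python3 - <<'E'
from h import *
s=sensors.read_state(); print(s['ee_pos'],s['ee_rot'],s['joints'])
w,cw=snap('wrist','w7.png'); im,c=snap('scene','s7.png'); t,_=snap('top','t7.png')
a=cv2.resize(w,(560,420)); b=cv2.resize(im[140:240,200:330],(240,185),interpolation=cv2.INTER_CUBIC); d=cv2.resize(t[190:290,245:385],(240,171),interpolation=cv2.INTER_CUBIC)
cv2.imwrite('pics/m7.png',np.hstack([a,cv2.copyMakeBorder(np.vstack([b,d]),0,420-356,0,0,cv2.BORDER_CONSTANT)]))
E
```

```text
[ 0.52426062 -0.02450878  0.24946695] [ 1.79992201e+02 -4.16524550e-03 -8.09408052e+01] [ 23.54239762  11.58830011 -31.61430815 108.11228123   6.84417153
  62.15952818 -91.6974898 ]
```

View pics/m7.png

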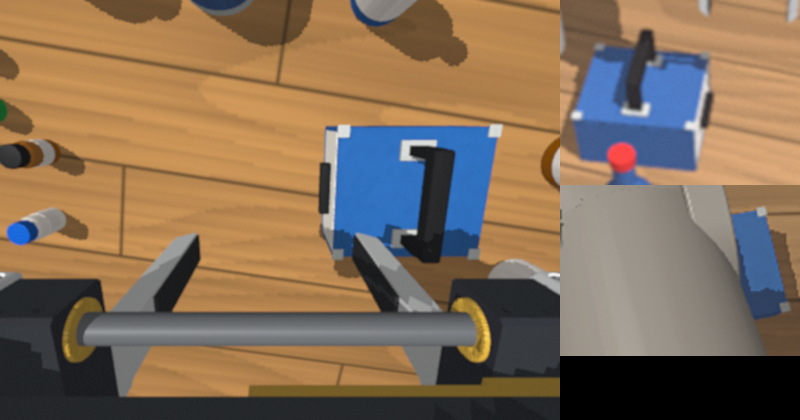

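The drawer looks flush from above: the panel is against the case front at (333,190), and in the scene inset only the black pull sticks out. The push end position puts the case centre at about (0.546, -0.163), a slide of about 6 mm, which fits a shut drawer. Moving over the handle to measure it close up.

>>> play_rows(
  motion=[
    {"travel": [0.035,0,0],"spin": 0,"fingers": 1},
    {"travel": [0.035,0,0],"spin": 0,"fingers": 1},
    {"travel": [0.035,0,0],"spin": 0,"fingers": 1},
    {"travel": [0.035,0,0],"spin": 0,"fingers": 1},
    {"travel": [0,0,0],"spin": 0,"fingers": 1},
    {"travel": [0,0,0],"spin": 0,"fingers": 1},
  ],
)

```text
time_s: 20.52
ee_pos: [0.5458, -0.1625, 0.2494]
ee_rot: [180.0, 0.0, -81.1]
ft_force: [-0.4, 1.0, 0.4]
opening: 0.0941
```

```bash
python3 - <<'E'
from h import *
w,c=snap('wrist','w8.png'); s=sensors.read_state(); print(s['ee_pos'],s['ee_rot'],c['position'])
cv2.imwrite('pics/w8b.png',cv2.resize(w[60:320,130:430],None,fx=2.3,fy=2.3,interpolation=cv2.INTER_CUBIC))
E
```

```text
[ 0.54580694 -0.1621755   0.24948815] [-1.79997965e+02  2.16340692e-02 -8.11073870e+01] [ 0.61955191 -0.15130151  0.40736274]
```

View pics/w8b.png

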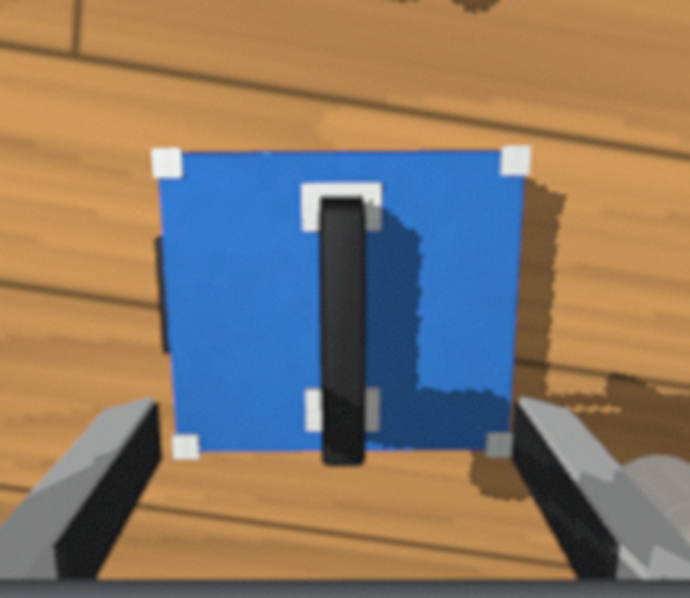

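From above, the handle spans (321–365, 197–465) between the jaws and is straight in the image. Only the pull bar shows past the case front (156–168). Computing the offsets.

```bash
python3 - <<'E'
from h import *
c=vision.calibration('wrist'); s=sensors.read_state(); r=R.from_euler('xyz',s['ee_rot'],degrees=True)
f=lambda x,y,z: onz(c,((x+.5)/2.3-.5+130,(y+.5)/2.3-.5+60),z)
T=lambda P: r.inv().apply(P-s['ee_pos']).round(4)
for n,p in dict(topL=(321,203,.144),topR=(365,203,.144),botL=(322,463,.144),botR=(363,463,.144)).items(): print(n,T(f(*p)))
C=[f(x,y,.088) for x,y in [(151,148),(530,146),(512,458),(173,459)]]; print([T(p) for p in C],'centre',T(np.mean(C,0)),np.mean(C,0),np.linalg.norm(C[0]-C[1]),np.linalg.norm(C[1]-C[2]))
print('pull outer',T(f(157,295,.056)))
E
```

```text
topL [-0.0058 -0.0538  0.1055]
topR [ 0.0101 -0.0538  0.1055]
botL [-0.006   0.0484  0.1055]
botR [0.0104 0.0484 0.1055]
[array([-0.0802, -0.0728,  0.1615]), array([ 0.083 , -0.0736,  0.1615]), array([0.0843, 0.0718, 0.1615]), array([-0.0792,  0.0725,  0.1615])] centre [ 0.002  -0.0005  0.1615] [ 0.54663852 -0.16399964  0.088     ] 0.163128862075163 0.14545871050625195
pull outer [-0.0899 -0.0016  0.1935]
```

The handle is centred within 2 mm. The pull's outer face is 92 mm from the case centre, which is exactly shut. Going down and gripping.

>>> play_rows(
  motion=[
    {"travel": [0.002,-0.002,0.03],"spin": 0,"fingers": 1},
    {"travel": [0,0,0.035],"spin": 0,"fingers": 1},
    {"travel": [0,0,0.03],"spin": 0,"fingers": 1},
    {"travel": [0,0,0.015],"spin": 0,"fingers": 1},
    {"travel": [0,0,0.0055],"spin": 0,"fingers": 1},
    {"travel": [0,0,0],"spin": 0,"fingers": 0.3},
    {"travel": [0,0,0],"spin": 0,"fingers": 0.22},
    {"travel": [0,0,0],"spin": 0,"fingers": 0.15},
    {"travel": [0,0,0],"spin": 0,"fingers": 0.1},
    {"travel": [0,0,0],"spin": 0,"fingers": 0.0},
    {"travel": [0,0,0],"spin": 0,"fingers": 0.0},
    {"travel": [0,0,0],"spin": 0,"fingers": 0.0},
  ],
  force=45,
)

```text
time_s: 22.08
ee_pos: [0.5481, -0.1648, 0.134]
ee_rot: [180.0, 0.0, -81.2]
ft_force: [0.1, 0.1, -0.2]
opening: 0.0271
```

>>> play_rows(
  motion=[
    {"travel": [0,0,0],"spin": 0,"fingers": 0.0},
    {"travel": [0,0,0],"spin": 0,"fingers": 0.0},
    {"travel": [0,0,0],"spin": 0,"fingers": 0.0},
    {"travel": [0,0,0],"spin": 0,"fingers": 0.0},
  ],
)

```text
time_s: 22.58
ee_pos: [0.5481, -0.1647, 0.1339]
ee_rot: [180.0, 0.0, -81.2]
ft_force: [0.1, 0.5, -1.2]
opening: 0.0176
```

Closed on the 18 mm bar. Lifting slowly.

>>> play_rows(
  motion=[
    {"travel": [0,0,0],"spin": 0,"fingers": 0},
    {"travel": [0,0,-0.003],"spin": 0,"fingers": 0},
    {"travel": [0,0,-0.006],"spin": 0,"fingers": 0},
    {"travel": [0,0,-0.01],"spin": 0,"fingers": 0},
    {"travel": [0,0,-0.012],"spin": 0,"fingers": 0},
    {"travel": [0,0,-0.014],"spin": 0,"fingers": 0},
    {"travel": [0,0,-0.014],"spin": 0,"fingers": 0},
    {"travel": [0,0,-0.014],"spin": 0,"fingers": 0},
    {"travel": [0,0,-0.014],"spin": 0,"fingers": 0},
    {"travel": [0,0,-0.014],"spin": 0,"fingers": 0},
    {"travel": [0,0,-0.014],"spin": 0,"fingers": 0},
    {"travel": [0,0,-0.014],"spin": 0,"fingers": 0},
    {"travel": [0,0,-0.012],"spin": 0,"fingers": 0},
    {"travel": [0,0,-0.01],"spin": 0,"fingers": 0},
    {"travel": [0,0,-0.006],"spin": 0,"fingers": 0},
    {"travel": [0,0,-0.003],"spin": 0,"fingers": 0},
    {"travel": [0,0,0],"spin": 0,"fingers": 0},
    {"travel": [0,0,0],"spin": 0,"fingers": 0},
    {"travel": [0,0,0],"spin": 0,"fingers": 0},
    {"travel": [0,0,0],"spin": 0,"fingers": 0},
  ],
)

```text
time_s: 25.08
ee_pos: [0.548, -0.1648, 0.2938]
ee_rot: [180.0, 0.0, -81.2]
ft_force: [0.3, 0.4, -5.1]
opening: 0.0175
```

>>> play_rows(
  motion=[
    {"travel": [0,0,0],"spin": 0,"fingers": 0},
    {"travel": [0,0,0],"spin": 0,"fingers": 0},
    {"travel": [0,0,0],"spin": 0,"fingers": 0},
    {"travel": [0,0,0],"spin": 0,"fingers": 0},
    {"travel": [0,0,0],"spin": 0,"fingers": 0},
    {"travel": [0,0,0],"spin": 0,"fingers": 0},
  ],
)

```text
time_s: 25.82
ee_pos: [0.5481, -0.1648, 0.294]
ee_rot: [180.0, 0.0, -81.2]
ft_force: [0.7, 0.3, -5.0]
opening: 0.0176
```

```bash
python3 - <<'E'
from h import *
s=sensors.read_state(); print(s['ee_pos'],s['ee_rot'],s['ft_force'],s['wrist_torque'],s['opening'])
w,c=snap('wrist','w9.png'); im,_=snap('scene','s9.png')
a=cv2.resize(w[60:320,130:430],(480,416)); b=cv2.resize(im[90:260,170:350],(320,302),interpolation=cv2.INTER_CUBIC)
cv2.imwrite('pics/m9.png',np.hstack([a,cv2.copyMakeBorder(b,0,416-302,0,0,cv2.BORDER_CONSTANT)]))
E
```

```text
[ 0.54812232 -0.16477145  0.2939797 ] [ 1.79999734e+02  5.46579619e-03 -8.11939836e+01] [ 0.7387519   0.26408741 -5.03681185] [0.00764871 0.00559558 0.00845044] 0.017636865912063104
```

View pics/m9.png

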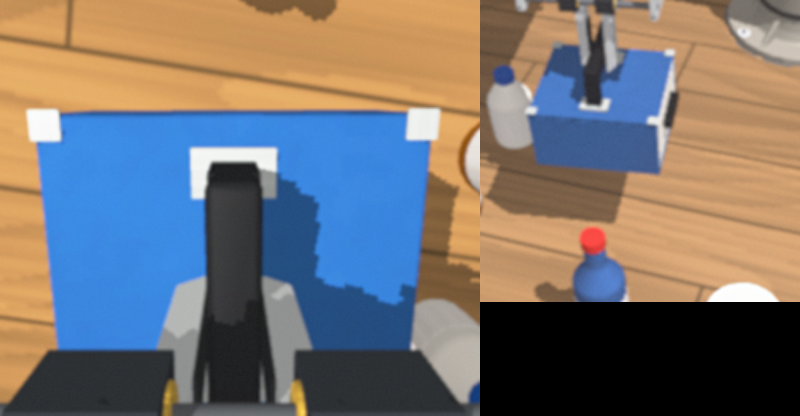

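The case hangs level: its top corners are symmetric at (28,110) and (438,108), and wrist torque is near zero. The underside is at about 0.16 m, clear of the bottles, and the drawer is shut. Handing in.

```bash
python3 -c "
from rig import workorder; print(workorder.finish_job())"
```

```text
the job is handed in; nothing more can be done
None
```

I stood the red-capped amber vial in the pocket and let go. I then pushed the drawer shut, which slid the case about 6 mm on the table. Then I lifted the case by its handle and handed the job in at about 26 s while still holding it; hand-in gave no verdict.

**Last checks:**
- **Vial:** it was upright in the pocket after release, within about 2 mm of my estimate of the pocket centre. I couldn't see it again once the drawer was shut.
- **Drawer:** before the lift, the pull's outer face measured 92 mm from the case centre, which is exactly shut. The last picture, taken in the air, shows the front panel still closed against the case.
- **Hold:** the fingers were closed on the bar at 17.6 mm, with a grip setting of 45 N and about 5 N of load. Wrist torque was near zero, and the case looked level and still.
- **Position:** by arm position, the underside was about 0.16 m up, with the case near (0.548, -0.165).
- **Other bottles:** I made no contact with any of them that I saw, and the ones in the last views were still standing.

**What disagreed:**
- **Pocket position:** the top and wrist cameras differed by up to about 6 mm. I settled it with a close-up check before lowering the vial.
- **Push force:** the readings were noisy by about 1 N, so I judged the drawer shut from positions rather than force.

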